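Check in a sample with the contact reader

TASK

Take the contact reader out of its sloping rest, set its nose squarely on the middle of the green bar-code label and press until the sprung label plate has given about halfway, and hold it still there for two full seconds. Then put the reader back in its rest as it was, nose down on the foot and lying in the trough, and let go. Do not press hard, do not touch the red stand, and leave the other things where they are.

Things in the scene. Friction and masses are not known exactly. Their poses are not given: they have to be found in the camera images.
- reader: Contact code reader: a straight wand 160 mm long, origin at the centre of its nose tip, +z along the wand to its butt. Round grey nose (diameter 18 at the tip, 24 up to z = 30 mm), then a white square body 30 x 30 mm (flats face x and y) from z = 30 to 160 mm, blue band near the nose; 0.11 to 0.22 kg. In the rest, z = 110 to 160 mm stands free: grip it there across the y flats
- reader_tip (a point): centre of the reader's nose tip; same axes as reader
- rest: Grey and aluminium sloping rest with blue cheeks, fixed, base 140 x 90 mm; origin under the base, z up, front faces -x. An open trough leaning 32 deg from vertical, upper end towards -x, with a foot lip on which the nose stands
- rest_seat (a point): Where the nose tip rests, on the foot lip 34 mm above the table. z: up along the trough; x: out of its open side. Here: back plate surface x = -15 mm, z -8 to 102; cheeks y = +-20 to +-25 mm, x to 10.5, z 20 to 92; lip top z = 0, x -21 to 22 mm. Open to +x and +z. The reader at rest has axes parallel to these
- green_stand: Check-in stand with the green label plate: fixed, grey base 130 x 100 mm, white head with green band; origin under its base, z up, front faces -x. The plate (64 x 64 mm, white bar-code label 50 x 50 mm) is sprung along its normal: it starts to give at 1 N, gives 1 mm more per N and bottoms at 10 mm (11 N)
- green_face (a point): Centre of the green stand's sloping head face (76 x 76 mm), 105 mm above the table; z points out of the face, 32 deg from vertical, leaning to the front. The label plate is parallel to the face and centred on this z; the label's surface stands at z = 16 to 40 mm: its neck is set differently each time and not measured, so feel for it
- red_stand: the same stand with a red label plate: not to be touched
- red_face (a point): as green_face, on the red stand
- tip_box: blue pipette-tip box 85 x 120 x 55 high (mm), loose bystander; origin at its underside centre
- dropper: small white dropper bottle, diameter 32, 70 high (mm), loose bystander; origin at its underside centre
- beaker: open glass beaker, diameter 80, 100 high (mm), loose bystander; origin at its underside centre
- slide_box: yellow slide box 80 x 100 x 34 high (mm), loose bystander; origin at its underside centre
- jar: jar with red cap, diameter 60, 75 high (mm), loose bystander; origin at its underside centre
- marker: black marker 135 x 14 x 14 lying along its x (mm), loose bystander; origin at its underside centre
Things that resemble listed ones, but are neither listed nor needed, are in the scene too. What is shaped like the rest but pink or yellow is not meant.

How it is judged:
On the way, in this order (a step that is already met when the one before it is completed fails the run):
1. the reader is taken out of its rest in the gripper (distance between reader_tip and rest_seat above 0.08 m and contact force between the fingers and reader above 0.5 N), for 0.2 s.
2. the reader, in the gripper, presses the green label with 2 to 10 N, nose within 12 mm of its middle, square to it within 10 degrees, held still (below 15 mm/s) for 1.2 s (contact force between reader and green_stand between 2 and 10 N and x of reader_tip in the frame of green_face between -0.012 and 0.012 m and y of reader_tip in the frame of green_face between -0.012 and 0.012 m and z of reader_tip in the frame of green_face above 0 m and angle between the z axis of reader_tip and the z axis of green_face, either way round below 0.175 rad and linear speed of reader below 0.015 m/s and contact force between the fingers and reader above 0.5 N), for 1.2 s.
At the end, for the whole second after the job is handed in: The reader lies still in the trough of its rest, nose tip within 12 mm of the seat point and its axis within 7 degrees of the trough's, let go (distance between reader_tip and rest_seat below 0.012 m and angle between the z axis of reader_tip and the z axis of rest_seat, either way round below 0.12 rad and linear speed of reader below 0.02 m/s and contact force between the fingers and reader below 0.1 N); the robot touches nothing.
It fails at once if the green stand is pressed harder than 18 N with the reader (contact force between reader and green_stand above 18 N).
It fails at once if the robot itself presses on the green stand (contact force between any of the fingers, the arm and green_stand above 1 N).
It fails at once if the red stand is touched (contact force between any of reader, the fingers, the arm and red_stand above 0.5 N).
It fails at once if a bystander is moved by more than 30 mm (distance of any of tip_box, dropper, beaker, slide_box, jar, marker from where it was at the start of the episode above 0.03 m).
It also fails if it takes over 59 s, if anything falls off the work surface, if the arm or the gripper's body presses on something with over 40 N, if the wrist force passes 120 N, or if a joint passes its speed limit or range.

ROBOT

A 6-joint arm with a two-finger parallel gripper is mounted at the origin on the work surface. World frame = base frame: x ahead of the robot, y to its left, z up, the work surface at z = 0. Lengths are in m, angles in rad, forces in N, time in s.
With the tool pointing down it reaches from about 0.35 to 0.975 m from the base axis. Payload 7.1 kg.
Tool frame: the origin (TCP) lies at the centre of the arm's flange, where the gripper is bolted on; the fingertips stand 182 mm ahead of it and the grasp point (between the pads) lies 163 mm ahead of it; z points along the fingers, y is the line along which they close (so a half turn about z gives the same grasp; the last joint's range is limited). The gripper opens to 88 mm and grips with 3 to 60 N. Pads are 20 mm wide; open, the fingers measure 115 mm over their backs; the gripper's body (75 mm by 178 mm) begins 61 mm behind the grasp point.
Start: joints at [1.256, 0.423, 1.63, -0, 1.089, -0.019], TCP at [0.182, 0.598, 0.405] pointing down, gripper open.
Joint ranges: [-3, 3], [-0.9, 2.11], [0.09, 2.58], [-1.31, 4.45], [0.11, 2.69], [-2.54, 2.54]. Speed limits (rad/s): [2.39, 2.39, 3.01, 3.14, 3.14, 3.14].

INTERFACE

Orientations are given as a unit quaternion [w, x, y, z].
In Python, from station import get_obs, snapshot, hand_in gives the robot as it stands.
- The arm moves only by the tool move_arm, never from a script. Its argument "commands" is a list that holds one entry, the list of rows, each a list of 6 numbers: the shift along the tool's x, y, z in units of 0.2 m (1.0 is 0.2 m), then the turn, a rotation vector about the tool's x, y, z in units of 90 degrees (1.0 is 90 degrees). A call has 1 to 12 rows; each row is the pose to reach, as a shift and turn from the pose commanded when the call began, along the tool's axes at that moment; what a row does not reach only later rows make up. A row lasts 1/12 s, in which the tool goes at most 41.7 mm and 7.16 degrees, less where a joint would pass 70% of its speed; a pose out of reach is approached as far as the arm can. A call with a number of a shift or a turn outside -1 to 1 is refused whole. A call with a gripper value outside its range is refused whole. "claw" is the opening, from 0 (shut) to 1 (fully open), set as the call begins (left out, the last holds). The fingers move at their own pace and stop on an object; "newtons" is the grip in N (left out, the last holds). Time passes only in rows, so rows that repeat a pose let the fingers close. It gives the time, the measured TCP pose, the force, the opening and the grip force at its end, in the units of the state.
- get_obs(): the state, without advancing time (a new reading comes with each control period).
- snapshot(name): name is "scene" or "top" or "wrist"; returns a dict with "pixels" (420x560x3 uint8, blue, green, red), "range_z" (420x560 float32, m along the optical axis (not along the pixel's ray), 0 where there is no reading), "camera_matrix" (3x3 intrinsics, pixels), "world_from_camera" (4x4, takes a point from camera to world coordinates); the wrist camera has in their place "mount" (4x4, takes a point from camera to tool coordinates, whose origin is the TCP and whose axes are the flange's). Camera axes: x right, y down, z forward; pixel columns grow to the right and rows downward; lengths in m; the calibration is good to about 2 mm. The wrist camera is an equidistant fisheye: a pixel r from the principal point sees the ray r / f radians off the axis. A picture is of the moment at which its call begins: read the wrist's pose just before it.
- hand_in(): hands the job in; it is judged then, once.
The state is a dict: "clock": time; "joints": joint angles; "joint_vel": joint speeds; "tau": joint torques, N m; "tool_pos": TCP position; "tool_rot": TCP orientation; "wrist_force": force on the tool from outside, world axes, zero at the start; "wrist_torque": the same for the moment, N m; "gripper_width": opening from 0.0 (shut) to 1.0 (fully open); "gripper_force": force on a finger pad.
Only numpy, scipy, OpenCV 4.12 (cv2) and the standard library are available. Lean on these libraries where they do the work, as an engineer would, in place of code of your own. Each camera call takes 0.05 s, during which the arm holds its last target. There are 200 camera calls.

## Working session

There is one attempt and no reset: what is moved stays moved. The work goes in short steps, Python scripts to look and compute and a tool call to move; the robot and the scene stay as the last step left them, time stands still between calls to the robot, and variables do not carry over. Pictures are saved under pics/ and viewed, at most 10 in all, crops included, and the job is handed in when it is done.

Besides the shell and the picture viewer there is one more tool, called after "Emit:" in YAML: its name, and indented under it one key for each argument. move_arm: Moves the arm, as the interface text tells. Its arguments: {"type":"object","properties":{"commands":{"type":"array"},"claw":{"type":"number"},"newtons":{"type":"number"}},"required":["commands"]}

```bash
mkdir -p pics; python3 - <<'E'
from station import *
import cv2,numpy as np,pickle
o=get_obs();print(o)
for n in("scene","top"):
    s=snapshot(n);cv2.imwrite(f"pics/{n}0.png",s["pixels"]);pickle.dump(s,open(f"{n}0.pkl","wb"));print(s["camera_matrix"],s["world_from_camera"])
E
```

```text
{'clock': 0.0, 'joints': array([ 1.25600780e+00,  4.23828890e-01,  1.63069925e+00, -9.64585509e-06,
        1.08862827e+00, -1.90318956e-02]), 'joint_vel': array([-6.30947735e-04, -3.08024333e-05,  2.20805766e-03,  6.22396116e-04,
        8.36555731e-04,  3.65687828e-05]), 'tau': array([ 4.23177407e-04, -5.44612062e+01, -2.73669541e+01,  6.44532521e-02,
        2.26345018e-02, -7.33221304e-05]), 'tool_pos': array([0.18207104, 0.59759084, 0.40390532]), 'tool_rot': array([-1.25686087e-04,  1.47337676e-01,  9.89085941e-01, -7.71720138e-04]), 'wrist_force': array([-0.66055263,  0.23858795, -0.53154169]), 'wrist_torque': array([0.03196567, 0.01682774, 0.01198845]), 'gripper_force': 0.0, 'gripper_width': 0.9993966908350899}
[[403.92883423   0.         282.55862744]
 [  0.         403.92883423 208.84448318]
 [  0.           0.           1.        ]] [[ 0.68573933  0.39439876 -0.61172804  1.28007945]
 [ 0.72745018 -0.34362226  0.59391916 -0.71666297]
 [ 0.02403761 -0.8522754  -0.52254075  0.70025582]
 [ 0.          0.          0.          1.        ]]
[[419.47267995   0.         287.28020166]
 [  0.         419.47267995 210.30502176]
 [  0.           0.           1.        ]] [[ 0.02053957 -0.99793443  0.06086866  0.49707559]
 [-0.99977171 -0.0208596  -0.00462686 -0.02644245]
 [ 0.005887   -0.06075973 -0.99813506  1.22749879]
 [ 0.          0.          0.          1.        ]]
```

View pics/scene0.png

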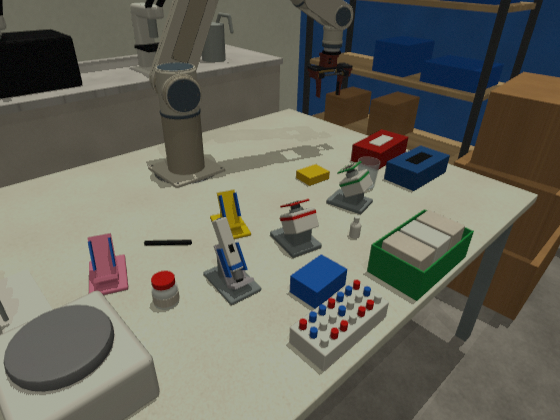

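View pics/top0.png

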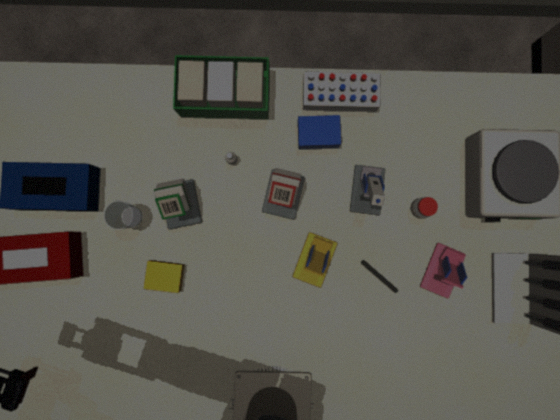

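The scene camera shows the aluminium/blue rest holding the white reader at about (232,260), with a pink lookalike at (103,265) and a yellow one at (230,215). The green stand is at (352,185) and the red stand at (297,228). In the top view the rest is at (370,190), green at (177,203) and red at (283,193). I'll confirm with enlarged crops and measure.

```bash
cat >h.py <<'E'
import numpy as np,pickle,cv2
def cloud(s):
    K=s["camera_matrix"];z=s["range_z"];v,u=np.indices(z.shape)
    p=np.stack([(u-K[0,2])/K[0,0]*z,(v-K[1,2])/K[1,1]*z,z],-1)
    T=s["world_from_camera"];return p@T[:3,:3].T+T[:3,3]
E
python3 - <<'E'
from h import *
out=[]
t=pickle.load(open("top0.pkl","rb"));s=pickle.load(open("scene0.pkl","rb"))
for im,(u,v) in((t,(370,190)),(t,(177,203)),(s,(232,260)),(s,(352,185))):
    out.append(cv2.resize(im["pixels"][v-37:v+38,u-50:u+50],(400,300),interpolation=cv2.INTER_CUBIC))
cv2.imwrite("pics/crops.png",np.vstack([np.hstack(out[:2]),np.hstack(out[2:])]))
P=cloud(t)
np.set_printoptions(precision=3,suppress=True,linewidth=250)
print("table z",np.median(P[230:330:5,180:240:5,2]))
for n,(u,v,w) in dict(rest=(370,190,24),green=(177,203,28),red=(283,193,28)).items():
    print(n);print((P[v-w:v+w+1:3,u-w:u+w+1:3,2]*1000).astype(int))
    # base: points with height 8..30mm
    q=P[v-w-4:v+w+4,u-w-4:u+w+4].reshape(-1,3); b=q[(q[:,2]>.006)]
    r=cv2.minAreaRect(b[:,:2].astype(np.float32)*1000);print("all>6mm",r)
for n,(u,v) in dict(tip=(320,131),drop=(231,158),beaker=(132,216),slide=(164,277),jar=(428,207),marker=(379,276)).items(): print(n,P[v,u])
E
```

```text
table z -0.0003054193242052472
rest
[[  -1    0    0    9   13   11   39   40   10    2   -3   -1    0   -1    0    2    0]
 [   1   -2    2   10    8   12   42   44   45   49   44   47   14    8    4   -2    0]
 [   7    1   -2   11    8   11   40   35   35   39   43   44    8    1    0    0    0]
 [  -3    5    0   11   15   35   65   43   78   72   35   35   10   -2    1    0   -1]
 [   1   -1   -3   11   10   26   74   69   93   90   87   58   10    3   -4    1    5]
 [   0   -3    3    8   14   42   85  103  108  107  109  101   86    0   -3    2    0]
 [   0   -1   -4    9   12   49   81  115  113  125  120  120  105    1    0   -1 1227]
 [   0    3    7   12   11   14   92  112  124  136  137  132  106    0   -2    0   -1]
 [   0    2    9   13   11   11   96   86  130  151  156  152  149   -4    0   -5    1]
 [   0    0   12   15    7   13  106  102  134  165  166  169  167   -2    0    1   -6]
 [   0   -3    5   14   10   28  115  107  138  176  173  176  177    0    2    3   -1]
 [  -2    0   11   14   11   33   46   54  140  171  172  171  170   -1   -1    0    0]
 [   1  
[... 3959 characters left out ...]
 109   15   12   -1    0    0   -2]
 [   0    1    1   14   13   11   16   15   20   13   18   15   17   15    0   -1    0   -2    2]
 [  -3    0   -3    0    7   16   16   16   16   16   12   17   16   13    0   -4   -2    1    1]
 [  -6   -1   -2    0    4    4   -1    0   -1   19   11   17   12   13    0    0   -1    0    0]
 [   3   -1    0    0    4    1    3   -2    2    2   -2   -1    4   10    3    0   -2    0    0]]
all>6mm ((605.8245849609375, -9.831924438476562), (174.27847290039062, 216.7518768310547), 88.79592895507812)
tip [ 0.796 -0.12   0.053]
drop [0.711 0.129 0.064]
beaker [0.542 0.384 0.101]
slide [0.374 0.312 0.033]
jar [ 0.584 -0.419  0.078]
marker [ 0.388 -0.299  0.016]
```

View pics/crops.png

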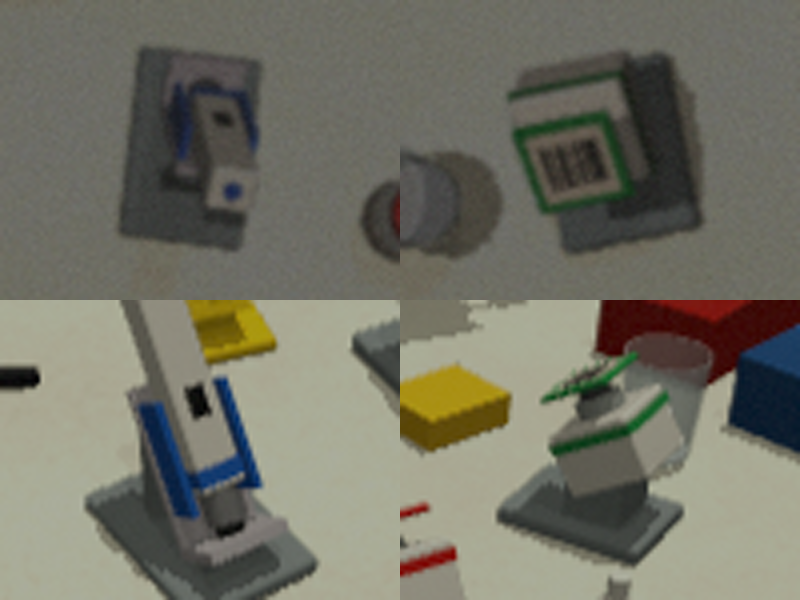

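The crops confirm it. The rest is grey/aluminium with blue cheeks and holds the reader, whose butt leans towards the robot. The green stand has a tilted bar-code plate, and the beaker is close beside it. Next I fit models to both point clouds.

```bash
cat >>h.py <<'E'
from scipy.optimize import least_squares
from scipy.spatial.transform import Rotation as R
np.set_printoptions(precision=4,suppress=True,linewidth=200)
def sdbox(p,c,h):
    q=np.abs(p-np.array(c))-np.array(h)
    return np.linalg.norm(np.maximum(q,0),axis=-1)+np.minimum(q.max(-1),0)
def bb(p,x,y,z): 
    a=np.array([x,y,z]);return sdbox(p,a.mean(1),(a[:,1]-a[:,0])/2)
def frame(yaw):  # columns: axes tilted 32deg, z leaning to -x
    return R.from_euler('z',yaw).as_matrix()@R.from_euler('y',-np.deg2rad(32)).as_matrix()
def rest_sd(p,reader=True):
    d=[bb(p,(-.019,-.015),(-.025,.025),(-.008,.102)),bb(p,(-.015,.0105),(.02,.025),(.02,.092)),bb(p,(-.015,.0105),(-.025,-.02),(.02,.092)),bb(p,(-.021,.022),(-.025,.025),(-.008,0))]
    if reader: d+=[bb(p,(-.015,.015),(-.015,.015),(.03,.16)),bb(p,(-.0106,.0106),(-.0106,.0106),(0,.03))]
    return np.min(d,0)
def stand_sd(p,d,dep):
    return np.minimum(bb(p,(-.038,.038),(-.038,.038),(-dep,0)),bb(p,(-.032,.032),(-.032,.032),(d-.006,d)))
E
python3 - <<'E'
from h import *
C={n:cloud(pickle.load(open(n+"0.pkl","rb"))).reshape(-1,3) for n in("top","scene")}
def near(q,c,r,z0): return q[(np.hypot(q[:,0]-c[0],q[:,1]-c[1])<r)&(q[:,2]>z0)&(q[:,2]<.25)]
for sel in (("top","scene"),("top",),("scene",)):
    q=np.vstack([near(C[n],(.655,-.25),.095,.024) for n in sel])
    f=lambda v:rest_sd((q-[v[0],v[1],.034])@frame(v[2]))
    best=min((least_squares(f,[.68,-.25,y],loss='soft_l1',f_scale=.003) for y in(-.2,.1,.4)),key=lambda r:r.cost)
    print(sel,len(q),"seat",best.x,"med|d|",np.median(abs(best.fun)))
    for nm,c in(("green",(.595,.27)),("red",(.61,-.0))):
        q2=np.vstack([near(C[n],c,.08,.075) for n in sel])
        g=lambda v:stand_sd((q2-[v[0],v[1],.105])@frame(v[2]),v[3],v[4])
        b=min((least_squares(g,[*c,y,.03,.04],loss='soft_l1',f_scale=.003) for y in(-.4,0,.4)),key=lambda r:r.cost)
        print("  ",nm,len(q2),b.x,"med|d|",np.median(abs(b.fun)))
E
```

```text
('top', 'scene') 2339 seat [ 0.6747 -0.2688 -0.1043] med|d| 0.0009703122253161695
   green 1767 [0.5819 0.2788 0.227  0.0326 0.0518] med|d| 0.0013501872838397114
   red 1790 [ 0.6172 -0.0187 -0.2144  0.0261  0.182 ] med|d| 0.0012771495460203288
('top',) 784 seat [ 0.6759 -0.2681 -0.0903] med|d| 0.0008431975674578918
   green 1102 [0.5833 0.2787 0.2241 0.0333 0.0527] med|d| 0.0009867390265529009
   red 976 [ 0.6188 -0.019  -0.2214  0.0271  0.0514] med|d| 0.0009929774051434448
('scene',) 1555 seat [ 0.6741 -0.2691 -0.1093] med|d| 0.0008692435154236417
   green 665 [0.5799 0.2786 0.227  0.0322 0.0522] med|d| 0.0013604216738894725
   red 814 [ 0.6161 -0.0185 -0.2118  0.0248  0.053 ] med|d| 0.001138868467727195
```

```bash
cat >>h.py <<'E'
SEAT=np.array([.6748,-.2687,.034]);YS=-.104
FACE=np.array([.5817,.2787,.105]);YG=.226
def toolR(yaw): F=frame(yaw);return np.column_stack([-F[:,0],F[:,1],-F[:,2]])
def seat_pose(back,L=.298): F=frame(YS);return SEAT+(L+back)*F[:,2],toolR(YS)
def face_pose(z,L=.298): F=frame(YG);return FACE+(L+z)*F[:,2],toolR(YG)
def rel(p0,R0,p,Rm):
    return np.r_[R0.T@(p-p0)/.2,R.from_matrix(R0.T@Rm).as_rotvec()/(np.pi/2)]
def q2R(q): return R.from_quat(np.r_[q[1:],q[0]]).as_matrix()
E
python3 - <<'E'
from h import *
from station import get_obs
o=get_obs();p0=o["tool_pos"];R0=q2R(o["tool_rot"])
Rs=toolR(YS);print("pre",seat_pose(.09)[0],"grasp",seat_pose(0)[0]);
P=[np.array(a) for a in([.32,.42,.42],[.43,.24,.42],[.46,.05,.42],[.47,-.13,.42])]
rv=R.from_matrix(R0.T@Rs).as_rotvec()
for i,p in enumerate(P):
    Rm=R0 if i<1 else R0
    print(rel(p0,R0,p,Rm));p0=p
print("last",rel(P[-1],R0,*seat_pose(.09)))
E
```

```text
pre [ 0.4703 -0.2474  0.363 ] grasp [ 0.5177 -0.2523  0.2867]
[-0.9184 -0.6486 -0.0792  0.      0.      0.    ]
[-0.7885 -0.7006  0.001   0.      0.      0.    ]
[-0.4204 -0.865   0.0012  0.      0.      0.    ]
[-0.3102 -0.8463  0.0012  0.      0.      0.    ]
last [-0.1725 -0.5604  0.2856 -0.035  -0.3545 -0.1187]
```

Emit:
move_arm:
  commands:
    - [[-0.15, -0.11, -0.01, 0, 0, 0], [-0.3, -0.22, -0.03, 0, 0, 0], [-0.45, -0.33, -0.04, 0, 0, 0], [-0.6, -0.43, -0.05, 0, 0, 0], [-0.75, -0.54, -0.07, 0, 0, 0], [-0.92, -0.65, -0.08, 0, 0, 0], [-0.92, -0.65, -0.08, 0, 0, 0]]
  claw: 1.0
  newtons: 40

```text
clock: 0.68
tool_pos: [0.3232, 0.4157, 0.4208]
tool_rot: [0.001, 0.149, 0.989, -0.001]
wrist_force: [-0.8, 0.8, -0.1]
gripper_width: 1.001
gripper_force: 0.0
```

Emit:
move_arm:
  commands:
    - [[-0.13, -0.12, 0, 0, 0, 0], [-0.26, -0.23, 0, 0, 0, 0], [-0.4, -0.35, 0, 0, 0, 0], [-0.53, -0.47, 0, 0, 0, 0], [-0.66, -0.58, 0, 0, 0, 0], [-0.79, -0.7, 0, 0, 0, 0], [-0.79, -0.7, 0, 0, 0, 0]]

```text
clock: 1.27
tool_pos: [0.4325, 0.2364, 0.4205]
tool_rot: [0.0, 0.149, 0.989, -0.001]
wrist_force: [1.2, -0.0, -0.2]
gripper_width: 0.997
gripper_force: 0.0
```

Emit:
move_arm:
  commands:
    - [[-0.07, -0.14, 0, 0, 0, 0], [-0.14, -0.29, 0, 0, 0, 0], [-0.21, -0.43, 0, 0, 0, 0], [-0.28, -0.58, 0, 0, 0, 0], [-0.35, -0.72, 0, 0, 0, 0], [-0.42, -0.86, 0, 0, 0, 0], [-0.42, -0.86, 0, 0, 0, 0]]

```text
clock: 1.85
tool_pos: [0.4612, 0.0479, 0.4206]
tool_rot: [0.0, 0.149, 0.989, -0.001]
wrist_force: [0.7, 0.8, 0.1]
gripper_width: 1.0
gripper_force: 0.0
```

Emit:
move_arm:
  commands:
    - [[-0.05, -0.14, 0, 0, 0, 0], [-0.1, -0.28, 0, 0, 0, 0], [-0.15, -0.42, 0, 0, 0, 0], [-0.2, -0.56, 0, 0, 0, 0], [-0.25, -0.7, 0, 0, 0, 0], [-0.31, -0.85, 0, 0, 0, 0], [-0.31, -0.85, 0, 0, 0, 0]]

```text
clock: 2.43
tool_pos: [0.4713, -0.1326, 0.4207]
tool_rot: [0.001, 0.149, 0.989, -0.001]
wrist_force: [0.3, 0.2, -0.1]
gripper_width: 1.001
gripper_force: 0.0
```

Emit:
move_arm:
  commands:
    - [[-0.03, -0.09, 0.05, -0.006, -0.06, -0.02], [-0.06, -0.19, 0.1, -0.012, -0.12, -0.04], [-0.09, -0.28, 0.14, -0.018, -0.18, -0.06], [-0.12, -0.37, 0.19, -0.023, -0.24, -0.08], [-0.15, -0.47, 0.24, -0.03, -0.3, -0.1], [-0.17, -0.56, 0.286, -0.035, -0.355, -0.119], [-0.17, -0.56, 0.286, -0.035, -0.355, -0.119], [-0.17, -0.56, 0.286, -0.035, -0.355, -0.119]]

```text
clock: 3.1
tool_pos: [0.4721, -0.2453, 0.3642]
tool_rot: [0.274, 0.056, 0.96, -0.013]
wrist_force: [-0.4, 0.1, -0.7]
gripper_width: 1.0
gripper_force: 0.0
```

```bash
python3 - <<'E'
from h import *
from station import *
o=get_obs();p0=o["tool_pos"];R0=q2R(o["tool_rot"]);print(o["clock"],o["joints"],p0,o["wrist_force"])
print("pre",rel(p0,R0,*seat_pose(.09)));print("grasp",rel(p0,R0,*seat_pose(0)))
s=snapshot("wrist");pickle.dump(s,open("w1.pkl","wb"));cv2.imwrite("pics/w1.png",s["pixels"]);print(s["camera_matrix"],s["mount"])
E
```

```text
3.1 [-0.5569  0.286   2.0111  0.6235  0.4053 -2.5353] [ 0.4721 -0.2453  0.3642] [-0.4497  0.137  -0.6747]
pre [ 0.0097 -0.0111  0.0006 -0.0004 -0.0019 -0.0073]
grasp [ 0.0083 -0.0108  0.4506 -0.0004 -0.0019 -0.0073]
[[325.1923   0.     282.9481]
 [  0.     325.1923 206.4606]
 [  0.       0.       1.    ]] [[-0.0007 -0.9573 -0.289   0.0778]
 [ 1.     -0.0007  0.      0.0007]
 [-0.0002 -0.289   0.9573  0.02  ]
 [ 0.      0.      0.      1.    ]]
```

View pics/w1.png

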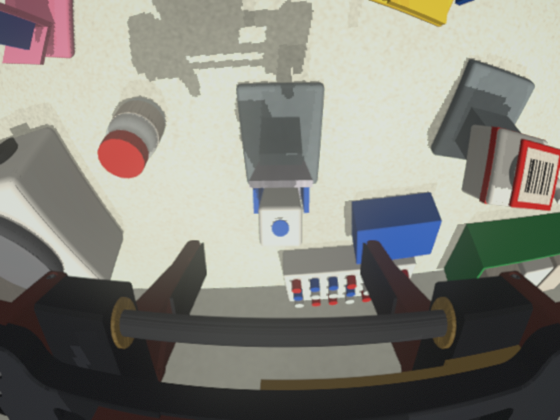

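The wrist view shows the reader's butt with its blue dot at (280,228), centred between the fingers at x≈190 and x≈380. Joint 6 sits at its limit, so I'll hold the tool steeper, 14° off vertical, still closing across the y flats. I'll check the butt position too.

```bash
cat >>h.py <<'E'
def fr(yaw,deg): return R.from_euler('z',yaw).as_matrix()@R.from_euler('y',-np.deg2rad(deg)).as_matrix()
def tcp(tip,yaw,g=.135,T=14,back=0,wandup=0):
    F=fr(yaw,32);G=fr(yaw,T);Rt=np.column_stack([-G[:,0],G[:,1],-G[:,2]])
    return tip+(g+wandup)*F[:,2]+(.163+back)*G[:,2],Rt
def fish(s,u,v,o,half=3):
    K=s["camera_matrix"];d=np.median(s["range_z"][v-half:v+half+1,u-half:u+half+1])
    a=np.array([u-K[0,2],v-K[1,2]]);r=np.hypot(*a);th=r/K[0,0]
    c=np.r_[a/r*np.tan(th),1]*d;M=s["mount"];t=M[:3,:3]@c+M[:3,3]
    return q2R(o["tool_rot"])@t+o["tool_pos"]
E
python3 - <<'E'
from h import *
from station import *
o=get_obs();p0=o["tool_pos"];R0=q2R(o["tool_rot"]);s=pickle.load(open("w1.pkl","rb"))
print("butt meas",fish(s,280,228,o),"model",SEAT+.16*frame(YS)[:,2])
a=tcp(SEAT,YS,back=.07);b=tcp(SEAT,YS)
print(a[0],b[0]);print("pre",rel(p0,R0,*a));print("pre->grasp",rel(*a,*b))
E
```

```text
butt meas [ 0.5908 -0.2584  0.1713] model [ 0.5905 -0.2599  0.1697]
[ 0.5476 -0.2554  0.3746] [ 0.5644 -0.2572  0.3066]
pre [-0.35   -0.0136  0.1576  0.0003  0.1967 -0.0008]
pre->grasp [ 0.   -0.    0.35  0.    0.    0.  ]
```

Emit:
move_arm:
  commands:
    - [[-0.09, 0, 0.04, 0, 0.05, 0], [-0.17, -0.01, 0.08, 0, 0.1, 0], [-0.26, -0.01, 0.12, 0, 0.15, 0], [-0.35, -0.012, 0.158, 0, 0.197, 0], [-0.35, -0.012, 0.158, 0, 0.197, 0], [-0.35, -0.012, 0.158, 0, 0.197, 0]]

```text
clock: 3.65
tool_pos: [0.5486, -0.2545, 0.3756]
tool_rot: [0.123, 0.05, 0.991, -0.007]
wrist_force: [-0.9, -0.8, -0.4]
gripper_width: 0.997
gripper_force: 0.0
```

```bash
python3 - <<'E'
from h import *
from station import *
o=get_obs();p0=o["tool_pos"];R0=q2R(o["tool_rot"]);print(o["clock"],o["joints"],p0,o["wrist_force"])
print("grasp",rel(p0,R0,*tcp(SEAT+[0,.0005,0],YS)))
E
```

```text
3.65 [-0.4724  0.3913  1.7677  0.1275  0.7552 -2.0256] [ 0.5486 -0.2545  0.3756] [-0.8707 -0.7835 -0.3621]
grasp [ 0.007  -0.0023  0.354  -0.0007  0.0017  0.0023]
```

Joint 6 now has room. Next I descend along the tool axis and close.

Emit:
move_arm:
  commands:
    - [[0.0, 0, 0.08, 0, 0, 0], [0.0, 0, 0.16, 0, 0, 0], [0.007, -0.002, 0.24, 0, 0, 0], [0.007, -0.002, 0.31, 0, 0, 0], [0.007, -0.002, 0.354, 0, 0, 0.002], [0.007, -0.002, 0.354, 0, 0, 0.002], [0.007, -0.002, 0.354, 0, 0, 0.002]]

```text
clock: 4.23
tool_pos: [0.5631, -0.2578, 0.3062]
tool_rot: [0.122, 0.054, 0.991, -0.006]
wrist_force: [-0.6, 0.6, 0.1]
gripper_width: 0.998
gripper_force: 0.0
```

Emit:
move_arm:
  commands:
    - [[0, 0, 0, 0, 0, 0], [0, 0, 0, 0, 0, 0], [0, 0, 0, 0, 0, 0], [0, 0, 0, 0, 0, 0], [0, 0, 0, 0, 0, 0], [0, 0, 0, 0, 0, 0], [0, 0, 0, 0, 0, 0], [0, 0, 0, 0, 0, 0], [0, 0, 0, 0, 0, 0], [0, 0, 0, 0, 0, 0]]
  claw: 0.0
  newtons: 40

```text
clock: 5.07
tool_pos: [0.5635, -0.258, 0.3064]
tool_rot: [0.123, 0.054, 0.991, -0.006]
wrist_force: [0.5, -0.8, -0.3]
gripper_width: 0.343
gripper_force: 40.0
```

```bash
python3 - <<'E'
from h import *
from station import *
o=get_obs();p0=o["tool_pos"];R0=q2R(o["tool_rot"]);print(o["clock"],o["joints"],p0,o["wrist_force"],o["gripper_width"]*88,o["gripper_force"])
pickle.dump(o,open("grasp.pkl","wb"))
print("err",rel(p0,R0,*tcp(SEAT,YS)))
print("up",rel(p0,R0,*tcp(SEAT,YS,wandup=.12)))
E
```

```text
5.0667 [-0.4662  0.5058  1.7746  0.1449  0.6349 -2.035 ] [ 0.5635 -0.258   0.3064] [ 0.5401 -0.8331 -0.3146] 30.226728448308023 39.97836470603943
err [-0.0044  0.0045  0.     -0.0005  0.0013 -0.0031]
up [ 0.1799  0.0032 -0.571  -0.0005  0.0013 -0.0031]
```

Emit:
move_arm:
  commands:
    - [[0.02, 0, -0.06, 0, 0, 0], [0.05, 0, -0.15, 0, 0, 0], [0.08, 0, -0.24, 0, 0, 0], [0.11, 0, -0.34, 0, 0, 0], [0.14, 0, -0.44, 0, 0, 0], [0.17, 0, -0.52, 0, 0, 0], [0.21, 0, -0.64, 0, 0, 0], [0.24, 0, -0.74, 0, 0, 0], [0.28, 0, -0.86, 0, 0, 0], [0.31, 0, -0.95, 0, 0, 0], [0.31, 0, -0.95, 0, 0, 0], [0.31, 0, -0.95, 0, 0, 0]]

```text
clock: 6.07
tool_pos: [0.4573, -0.2465, 0.4763]
tool_rot: [0.123, 0.054, 0.991, -0.007]
wrist_force: [0.3, -0.3, -1.0]
gripper_width: 0.338
gripper_force: 40.0
```

```bash
python3 - <<'E'
from h import *
from station import *
o=get_obs();p0=o["tool_pos"];R0=q2R(o["tool_rot"]);print(o["clock"],o["joints"],p0,o["wrist_force"],o["gripper_width"]*88,o["gripper_force"])
g=pickle.load(open("grasp.pkl","rb"))
# wand held exactly as modelled at the grasp: tip & wand frame in tool
Rg=q2R(g["tool_rot"]);tl=Rg.T@(SEAT-g["tool_pos"]);Wl=Rg.T@frame(YS)
pickle.dump((tl,Wl),open("hold.pkl","wb"));print(tl)
Fg=frame(YG);Rt=Fg@Wl.T
print("tip now",p0+R0@tl)
for z in(.09,.05,.033): print(z,FACE+z*Fg[:,2]-Rt@tl)
t=FACE+.09*Fg[:,2]-Rt@tl; 
A=np.array([.46,-.1,.48]);B=np.array([.45,.07,.48])
for p,Rm in((A,R0),(B,R0),(t+[0,0,.04],Rt),(t,Rt)):
    print(rel(p0,R0,p,Rm));p0,R0=p,Rm
s=snapshot("scene");pickle.dump(s,open("s1.pkl","wb"));i=s["pixels"][150:330,140:380];cv2.imwrite("pics/s1.png",cv2.resize(i,(720,540),interpolation=2))
E
```

```text
6.0667 [-0.5425  0.1427  1.8512  0.1288  0.9258 -2.0699] [ 0.4573 -0.2465  0.4763] [ 0.2714 -0.3451 -0.9662] 29.774968379568456 39.977660179138184
[-0.042   0.0013  0.2915]
tip now [ 0.5689 -0.2575  0.204 ]
0.09 [0.4264 0.2421 0.4538]
0.05 [0.4471 0.2468 0.4198]
0.033 [0.4559 0.2488 0.4054]
[ 0.0597  0.7294 -0.0346  0.      0.      0.    ]
[ 0.1381  0.8395 -0.0353  0.      0.      0.    ]
[ 0.1876  0.8424 -0.1188 -0.0519  0.001  -0.2039]
[ 0.0488 -0.0001  0.194   0.      0.      0.    ]
```

View pics/s1.png

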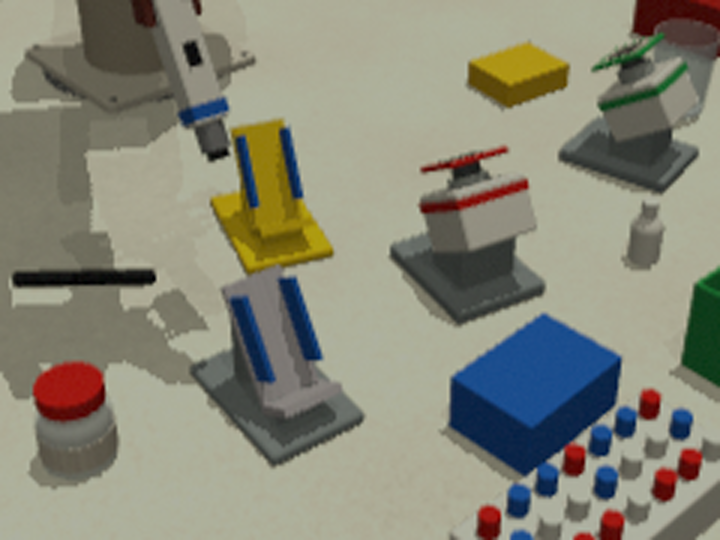

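The reader is in the gripper: wand at (190,60) to (215,150) in the crop, with its rest empty at (275,350). Next is the transit to green.

Emit:
move_arm:
  commands:
    - [[0.01, 0.1, -0.005, 0, 0, 0], [0.02, 0.23, -0.01, 0, 0, 0], [0.03, 0.36, -0.02, 0, 0, 0], [0.04, 0.5, -0.025, 0, 0, 0], [0.05, 0.62, -0.03, 0, 0, 0], [0.06, 0.73, -0.035, 0, 0, 0]]

```text
clock: 6.62
tool_pos: [0.4603, -0.0984, 0.4778]
tool_rot: [0.121, 0.054, 0.991, -0.006]
wrist_force: [-0.1, 0.7, -0.8]
gripper_width: 0.336
gripper_force: 40.0
```

Emit:
move_arm:
  commands:
    - [[0.02, 0.14, -0.005, 0, 0, 0], [0.05, 0.28, -0.01, 0, 0, 0], [0.07, 0.42, -0.02, 0, 0, 0], [0.09, 0.56, -0.025, 0, 0, 0], [0.12, 0.7, -0.03, 0, 0, 0], [0.14, 0.84, -0.035, 0, 0, 0]]

```text
clock: 7.12
tool_pos: [0.4495, 0.0719, 0.4779]
tool_rot: [0.121, 0.054, 0.991, -0.007]
wrist_force: [0.7, -0.1, -2.0]
gripper_width: 0.337
gripper_force: 40.0
```

Emit:
move_arm:
  commands:
    - [[0.03, 0.14, -0.02, -0.009, 0, -0.034], [0.06, 0.28, -0.04, -0.018, 0, -0.068], [0.09, 0.42, -0.06, -0.026, 0, -0.102], [0.12, 0.56, -0.08, -0.035, 0, -0.136], [0.155, 0.7, -0.1, -0.043, 0, -0.17], [0.17, 0.78, -0.11, -0.048, 0, -0.19], [0.188, 0.842, -0.119, -0.052, 0.001, -0.204], [0.188, 0.842, -0.119, -0.052, 0.001, -0.204], [0.188, 0.842, -0.119, -0.052, 0.001, -0.204]]

```text
clock: 7.87
tool_pos: [0.426, 0.2428, 0.492]
tool_rot: [0.12, -0.11, 0.987, 0.014]
wrist_force: [-0.4, 0.1, -2.0]
gripper_width: 0.343
gripper_force: 40.0
```

```bash
cat >>h.py <<'E'
def where(o):
    tl,Wl=pickle.load(open("hold.pkl","rb"));R0=q2R(o["tool_rot"]);F=frame(YG)
    return F.T@(o["tool_pos"]+R0@tl-FACE),R.from_matrix(F.T@R0@Wl).as_rotvec(degrees=True)
def togreen(o,x,y,z):
    tl,Wl=pickle.load(open("hold.pkl","rb"));F=frame(YG);Rt=F@Wl.T
    return rel(o["tool_pos"],q2R(o["tool_rot"]),FACE+F@[x,y,z]-Rt@tl,Rt)
def wand_sd(p): # wand frame
    r=np.hypot(p[:,0],p[:,1]);cyl=np.maximum(r-.012,np.abs(p[:,2]-.016)-.014)
    return np.minimum(bb(p,(-.015,.015),(-.015,.015),(.03,.16)),cyl)
E
python3 - <<'E'
from h import *
from station import *
o=get_obs();print(o["clock"],o["joints"],o["tool_pos"],o["wrist_force"],where(o));print("to .06",togreen(o,0,0,.06))
s={n:snapshot(n) for n in("scene","top","wrist")};pickle.dump((o,s),open("s2.pkl","wb"))
# check the wand in hand, and refit the stand
tl,Wl=pickle.load(open("hold.pkl","rb"));R0=q2R(o["tool_rot"]);T=o["tool_pos"]+R0@tl;W=R0@Wl
for sel in(("scene",),("top","scene")):
    Q=np.vstack([cloud(s[n]).reshape(-1,3) for n in sel]);p=(Q-T)@W
    m=(abs(p[:,0])<.03)&(abs(p[:,1])<.03)&(p[:,2]>-.012)&(p[:,2]<.1);q=Q[m]
    f=lambda v:wand_sd(((q-T)@W-np.r_[v[:2],v[4]])@R.from_rotvec([v[2],v[3],0]).as_matrix())
    b=least_squares(f,[0]*5,loss='soft_l1',f_scale=.002,x_scale=[.01,.01,.1,.1,.01])
    print(sel,m.sum(),"tip shift xy mm",b.x[:2]*1e3,"tilt deg",np.rad2deg(b.x[2:4]),"dz",b.x[4]*1e3,np.median(abs(b.fun)))
    q2=Q[(np.hypot(Q[:,0]-.58,Q[:,1]-.278)<.08)&(Q[:,2]>.075)&(((Q-T)@W)[:,2]<-.015)&(Q[:,2]<.17)]
    g=lambda v:stand_sd((q2-[v[0],v[1],.105])@frame(v[2]),v[3],.052)
    print("stand",len(q2),least_squares(g,[*FACE[:2],YG,.0327],loss='soft_l1',f_scale=.003).x)
w=s["wrist"]["pixels"];v=s["scene"]["pixels"][90:240,280:440]
cv2.imwrite("pics/s2.png",np.hstack([w[:,80:480],cv2.resize(v,(400,375),interpolation=2)[:, :].copy() if 0 else cv2.resize(v,(400,420),interpolation=2)]))
E
```

```text
7.8667 [ 0.5114  0.0766  1.8886 -0.0833  0.9451 -1.2413] [0.426  0.2428 0.492 ] [-0.363   0.0563 -1.9539] (array([0.0189, 0.0012, 0.1228]), array([0.0818, 0.2285, 0.0756]))
to .06 [-0.0018 -0.0042  0.3286  0.0006 -0.0025  0.0011]
('scene',) 338 tip shift xy mm [-0.9729 -0.1951] tilt deg [0.7367 0.3177] dz 0.7672211016161316 0.001231025841210172
stand 658 [0.58   0.2788 0.2171 0.0323]
('top', 'scene') 655 tip shift xy mm [ 0.9717 -1.6965] tilt deg [ 0.042 -0.029] dz 2.7285698364534943 0.000947922305176806
stand 1742 [0.5819 0.2788 0.2237 0.0328]
```

View pics/s2.png

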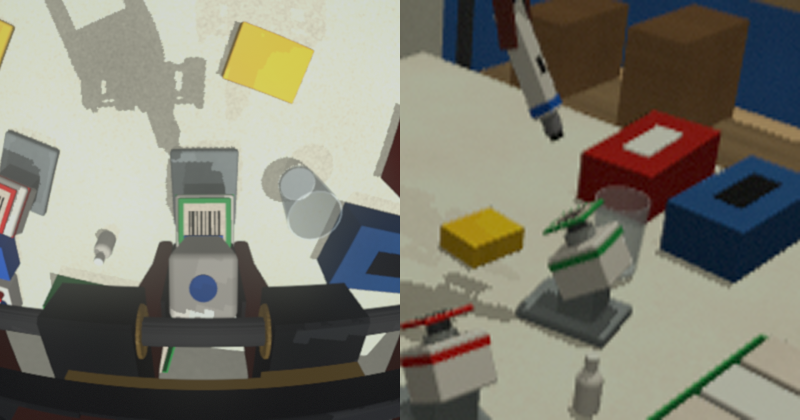

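Left (wrist): the butt at (203,288) lines up with the bar-code label at (205,222). Right (scene): the nose at (555,133) is above the green plate at (575,215). The fits agree to 1–2 mm, so I'll close in.

Emit:
move_arm:
  commands:
    - [[0, -0.001, 0.06, 0, 0, 0], [0, -0.002, 0.14, 0, 0, 0], [0, -0.004, 0.22, 0, -0.002, 0], [0, -0.004, 0.29, 0, -0.002, 0], [-0.002, -0.004, 0.328, 0, -0.002, 0.001], [-0.002, -0.004, 0.328, 0, -0.002, 0.001], [-0.002, -0.004, 0.328, 0, -0.002, 0.001], [-0.002, -0.004, 0.328, 0, -0.002, 0.001]]

```text
clock: 8.68
tool_pos: [0.4424, 0.245, 0.4308]
tool_rot: [0.123, -0.109, 0.986, 0.015]
wrist_force: [-0.2, -0.9, -1.2]
gripper_width: 0.338
gripper_force: 40.0
```

```bash
cat >f.py <<'E'
from h import *
from station import *
import sys
o=get_obs();F=[]
for i in range(6): F.append(get_obs()["wrist_force"]); snapshot("top") if len(sys.argv)>2 else None
f=np.mean(F,0);print(o["clock"],"where",*where(o),"F",f,"axial",f@frame(YG)[:,2],"std",np.std(F,0),o["gripper_width"]*88,o["joint_vel"])
for z in map(float,sys.argv[1].split(',')): print(z,togreen(o,0,0,z))
E
python3 f.py .042,.035,.028 x
```

```text
8.6833 where [ 0.0024 -0.0004  0.0618] [ 0.0535 -0.1613 -0.1317] F [-0.034  -0.1881 -0.8807] axial -0.7069418113810176 std [0.2947 0.7107 0.3717] 29.725040580300284 [ 0.0042 -0.0079 -0.0045  0.0009 -0.0015  0.0002]
0.042 [-0.0227  0.0039  0.0972  0.001   0.0018 -0.0012]
0.035 [-0.0334  0.0039  0.1306  0.001   0.0018 -0.0012]
0.028 [-0.044   0.004   0.1639  0.001   0.0018 -0.0012]
```

Emit:
move_arm:
  commands:
    - [[-0.012, 0.002, 0.03, 0, 0.002, -0.001], [-0.02, 0.003, 0.07, 0.001, 0.002, -0.001], [-0.027, 0.004, 0.105, 0.001, 0.002, -0.001], [-0.032, 0.004, 0.126, 0.001, 0.002, -0.001], [-0.034, 0.004, 0.132, 0.001, 0.002, -0.001], [-0.036, 0.004, 0.138, 0.001, 0.002, -0.001], [-0.038, 0.004, 0.144, 0.001, 0.002, -0.001], [-0.04, 0.004, 0.15, 0.001, 0.002, -0.001], [-0.04, 0.004, 0.15, 0.001, 0.002, -0.001], [-0.04, 0.004, 0.15, 0.001, 0.002, -0.001]]

```text
clock: 9.82
tool_pos: [0.4565, 0.2492, 0.4029]
tool_rot: [0.121, -0.11, 0.986, 0.014]
wrist_force: [-1.8, -1.2, -0.3]
gripper_width: 0.343
gripper_force: 40.0
```

```bash
python3 f.py .029,.027,.025 x
```

```text
9.8167 where [-0.0013  0.0001  0.0306] [-0.0074  0.1147  0.0149] F [-2.2023 -1.0316 -0.2061] axial 1.0851173899175293 std [0.4011 0.5868 0.5379] 30.17629856245784 [ 0.0006 -0.0022 -0.0008 -0.0013 -0.0023 -0.0006]
0.029 [-0.006  -0.0009  0.0061 -0.0001 -0.0013  0.0001]
0.027 [-0.0091 -0.0009  0.0156 -0.0001 -0.0013  0.0001]
0.025 [-0.0122 -0.0009  0.0251 -0.0001 -0.0013  0.0001]
```

Contact: axial force is up about 2 N. I'll press 3 mm further and check.

Emit:
move_arm:
  commands:
    - [[-0.002, 0, 0.005, 0, 0, 0], [-0.003, 0, 0.01, 0, 0, 0], [-0.005, 0, 0.0145, 0, 0, 0], [-0.005, 0, 0.0145, 0, 0, 0], [-0.005, 0, 0.0145, 0, 0, 0], [-0.005, 0, 0.0145, 0, 0, 0]]

```text
clock: 10.62
tool_pos: [0.4584, 0.2497, 0.4004]
tool_rot: [0.121, -0.11, 0.986, 0.014]
wrist_force: [-3.8, -1.5, 2.8]
gripper_width: 0.339
gripper_force: 40.0
```

```bash
python3 f.py .026 x
```

```text
10.6167 where [-0.0008  0.0002  0.0274] [0.0012 0.0775 0.0168] F [-3.775  -1.2233  2.8746] axial 4.532661054724171 std [0.4305 0.5786 0.4167] 29.853685777895297 [ 0.0006 -0.0012 -0.0007  0.0015 -0.0011 -0.0002]
0.026 [-0.0043 -0.0012  0.0059 -0.     -0.0009  0.0002]
```

About 5.8 N over the baseline, which is around 5 mm of give. Holding.

Emit:
move_arm:
  commands:
    - [[0, 0, 0, 0, 0, 0], [0, 0, 0, 0, 0, 0], [0, 0, 0, 0, 0, 0], [0, 0, 0, 0, 0, 0], [0, 0, 0, 0, 0, 0], [0, 0, 0, 0, 0, 0], [0, 0, 0, 0, 0, 0], [0, 0, 0, 0, 0, 0], [0, 0, 0, 0, 0, 0], [0, 0, 0, 0, 0, 0], [0, 0, 0, 0, 0, 0], [0, 0, 0, 0, 0, 0]]

```text
clock: 11.92
tool_pos: [0.4584, 0.2496, 0.4003]
tool_rot: [0.121, -0.11, 0.986, 0.014]
wrist_force: [-4.8, -0.7, 2.6]
gripper_width: 0.341
gripper_force: 40.0
```

Emit:
move_arm:
  commands:
    - [[0, 0, 0, 0, 0, 0], [0, 0, 0, 0, 0, 0], [0, 0, 0, 0, 0, 0], [0, 0, 0, 0, 0, 0], [0, 0, 0, 0, 0, 0], [0, 0, 0, 0, 0, 0], [0, 0, 0, 0, 0, 0], [0, 0, 0, 0, 0, 0], [0, 0, 0, 0, 0, 0], [0, 0, 0, 0, 0, 0], [0, 0, 0, 0, 0, 0], [0, 0, 0, 0, 0, 0]]

```text
clock: 12.92
tool_pos: [0.4584, 0.2496, 0.4003]
tool_rot: [0.121, -0.11, 0.986, 0.014]
wrist_force: [-3.4, -1.6, 3.6]
gripper_width: 0.342
gripper_force: 40.0
```

```bash
python3 f.py .0274,.11 ; python3 - <<'E'
from h import *
from station import *
o,s=get_obs(),snapshot("scene")
tl,Wl=pickle.load(open("hold.pkl","rb"));R0=q2R(o["tool_rot"]);T=o["tool_pos"]+R0@tl;W=R0@Wl
Q=cloud(s).reshape(-1,3);p=(Q-T)@W;q=p[(abs(p[:,0])<.03)&(abs(p[:,1])<.03)&(p[:,2]>.01)&(p[:,2]<.1)]
b=least_squares(lambda v:wand_sd((q-np.r_[v[:2],v[4]])@R.from_rotvec([v[2],v[3],0]).as_matrix()),[0]*5,loss='soft_l1',f_scale=.002,x_scale=[.01,.01,.1,.1,.01])
print("wand vs model",b.x[:2]*1e3,np.rad2deg(b.x[2:4]),b.x[4]*1e3)
E
```

```text
12.9167 where [-0.0009  0.0002  0.0274] [0.0008 0.0776 0.0164] F [-3.3679 -1.5834  3.6377] axial 5.012301045976322 std [0. 0. 0.] 30.068208546693633 [-0.0012  0.001  -0.0005 -0.0012  0.0013  0.0003]
0.0274 [-0.0022 -0.0011 -0.0011 -0.0001 -0.0009  0.0002]
0.11 [ 0.1251 -0.002  -0.394  -0.0001 -0.0009  0.0002]
wand vs model [-1.0875 -1.3611] [-0.5023  0.2852] -0.1344190480151096
```

Held more than 2 s, square and centred, with no slip. Now back off and return.

Emit:
move_arm:
  commands:
    - [[0.006, 0, -0.02, 0, 0, 0], [0.02, 0, -0.07, 0, 0, 0], [0.05, 0, -0.16, 0, 0, 0], [0.08, 0, -0.25, 0, 0, 0], [0.11, 0, -0.35, 0, 0, 0], [0.14, 0, -0.44, 0, 0, 0], [0.14, 0, -0.44, 0, 0, 0], [0.14, 0, -0.44, 0, 0, 0]]

```text
clock: 13.63
tool_pos: [0.411, 0.2391, 0.4802]
tool_rot: [0.123, -0.11, 0.986, 0.014]
wrist_force: [0.5, 0.5, -1.6]
gripper_width: 0.344
gripper_force: 40.0
```

```bash
python3 - <<'E'
from h import *
from station import *
o=get_obs();p0=o["tool_pos"];R0=q2R(o["tool_rot"]);print(o["clock"],p0,o["wrist_force"])
g=pickle.load(open("grasp.pkl","rb"));pg=g["tool_pos"];Rg=q2R(g["tool_rot"]);up=frame(YS)[:,2]
for p,Rm in((np.array([.44,.08,.49]),R0),(np.array([.44,-.09,.49]),Rg),(pg+.2*up,Rg),(pg+.1*up,Rg),(pg,Rg)):
    print(p,rel(p0,R0,p,Rm));p0,R0=p,Rm
E
```

```text
13.6333 [0.411  0.2391 0.4802] [ 0.4703  0.4952 -1.6443]
[0.44 0.08 0.49] [ 0.0203 -0.8076 -0.0568  0.      0.      0.    ]
[ 0.44 -0.09  0.49] [ 0.1809 -0.8292 -0.047   0.0521  0.0014  0.204 ]
[ 0.4581 -0.247   0.476 ] [-0.153  -0.7705  0.1101  0.      0.      0.    ]
[ 0.5108 -0.2525  0.3912] [-0.1536  0.0011  0.4758  0.      0.      0.    ]
[ 0.5635 -0.258   0.3064] [-0.1536  0.0011  0.4758  0.      0.      0.    ]
```

Emit:
move_arm:
  commands:
    - [[0.003, -0.1, -0.01, 0, 0, 0], [0.006, -0.24, -0.02, 0, 0, 0], [0.01, -0.38, -0.03, 0, 0, 0], [0.013, -0.52, -0.04, 0, 0, 0], [0.016, -0.66, -0.05, 0, 0, 0], [0.02, -0.81, -0.057, 0, 0, 0]]

```text
clock: 14.13
tool_pos: [0.4405, 0.0782, 0.4881]
tool_rot: [0.121, -0.11, 0.986, 0.014]
wrist_force: [0.9, -0.7, -1.8]
gripper_width: 0.338
gripper_force: 40.0
```

Emit:
move_arm:
  commands:
    - [[0.03, -0.14, -0.01, 0.009, 0, 0.034], [0.06, -0.28, -0.02, 0.018, 0, 0.068], [0.09, -0.42, -0.025, 0.026, 0, 0.102], [0.12, -0.56, -0.03, 0.035, 0.001, 0.136], [0.15, -0.69, -0.04, 0.044, 0.001, 0.17], [0.18, -0.83, -0.047, 0.052, 0.001, 0.204]]

```text
clock: 14.63
tool_pos: [0.4403, -0.0922, 0.4883]
tool_rot: [0.121, 0.056, 0.991, -0.008]
wrist_force: [-0.3, -0.0, -1.2]
gripper_width: 0.342
gripper_force: 40.0
```

Emit:
move_arm:
  commands:
    - [[-0.03, -0.13, 0.02, 0, 0, 0], [-0.05, -0.26, 0.04, 0, 0, 0], [-0.08, -0.4, 0.06, 0, 0, 0], [-0.1, -0.52, 0.07, 0, 0, 0], [-0.13, -0.65, 0.09, 0, 0, 0], [-0.153, -0.77, 0.11, 0, 0, 0], [-0.153, -0.77, 0.11, 0, 0, 0], [-0.153, -0.77, 0.11, 0, 0, 0]]

```text
clock: 15.3
tool_pos: [0.4583, -0.2488, 0.474]
tool_rot: [0.12, 0.055, 0.991, -0.007]
wrist_force: [-0.2, -0.5, -1.6]
gripper_width: 0.339
gripper_force: 40.0
```

```bash
cat >r.py <<'E'
from h import *
from station import *
import sys
o=get_obs();p0=o["tool_pos"];R0=q2R(o["tool_rot"]);print(o["clock"],p0,o["wrist_force"],o["gripper_width"]*88)
g=pickle.load(open("grasp.pkl","rb"));pg=g["tool_pos"];Rg=q2R(g["tool_rot"]);F=frame(YS)
tl,Wl=pickle.load(open("hold.pkl","rb"));print("tip in seat",F.T@(p0+R0@tl-SEAT))
for a in sys.argv[1:]:
    x,z=map(float,a.split(','));print(a,rel(p0,R0,pg+F@[x,0,z],Rg))
E
python3 r.py .003,.11 .003,.03 .001,.004 0,0
```

```text
15.3 [ 0.4583 -0.2488  0.474 ] [-0.1535 -0.4597 -1.6431] 29.85771690304388
tip in seat [-0.0021 -0.0024  0.1983]
.003,.11 [-0.1548  0.0114  0.4123 -0.0011 -0.0031 -0.0016]
.003,.03 [-0.2795  0.0133  0.7923 -0.0011 -0.0031 -0.0016]
.001,.004 [-0.3106  0.0138  0.919  -0.0011 -0.0031 -0.0016]
0,0 [-0.312   0.0139  0.9395 -0.0011 -0.0031 -0.0016]
```

Emit:
move_arm:
  commands:
    - [[-0.06, 0.006, 0.12, 0, -0.002, -0.001], [-0.11, 0.011, 0.28, -0.001, -0.003, -0.002], [-0.15, 0.011, 0.4, -0.001, -0.003, -0.002], [-0.155, 0.011, 0.412, -0.001, -0.003, -0.002], [-0.155, 0.011, 0.412, -0.001, -0.003, -0.002], [-0.155, 0.011, 0.412, -0.001, -0.003, -0.002]]

```text
clock: 15.8
tool_pos: [0.5081, -0.2504, 0.4035]
tool_rot: [0.123, 0.052, 0.991, -0.007]
wrist_force: [0.6, 0.5, -1.6]
gripper_width: 0.341
gripper_force: 40.0
```

```bash
python3 r.py .003,.03 .001,.004
```

```text
15.8 [ 0.5081 -0.2504  0.4035] [ 0.6203  0.5018 -1.6457] 30.05032900942944
tip in seat [0.0045 0.002  0.1118]
.003,.03 [-0.1204 -0.0086  0.3914 -0.0001  0.0011  0.0025]
.001,.004 [-0.1506 -0.0085  0.5183 -0.0001  0.0011  0.0025]
```

Emit:
move_arm:
  commands:
    - [[-0.015, -0.008, 0.04, 0, 0.001, 0.002], [-0.035, -0.008, 0.11, 0, 0.001, 0.002], [-0.057, -0.008, 0.18, 0, 0.001, 0.002], [-0.08, -0.008, 0.26, 0, 0.001, 0.002], [-0.1, -0.008, 0.33, 0, 0.001, 0.002], [-0.12, -0.008, 0.39, 0, 0.001, 0.002], [-0.12, -0.008, 0.39, 0, 0.001, 0.002], [-0.12, -0.008, 0.39, 0, 0.001, 0.002]]

```text
clock: 16.47
tool_pos: [0.5502, -0.2571, 0.3335]
tool_rot: [0.123, 0.054, 0.991, -0.007]
wrist_force: [-0.2, -0.8, -0.6]
gripper_width: 0.338
gripper_force: 40.0
```

```bash
python3 r.py .001,.003 0,0
```

```text
16.4667 [ 0.5502 -0.2571  0.3335] [-0.1676 -0.8376 -0.6394] 29.702675115689182
tip in seat [ 0.0031 -0.0006  0.03  ]
.001,.003 [-0.0316  0.0028  0.1316 -0.0002  0.0001  0.0001]
0,0 [-0.0315  0.0028  0.1474 -0.0002  0.0001  0.0001]
```

Free in the trough, no contact force. Last 30 mm slowly.

Emit:
move_arm:
  commands:
    - [[-0.008, 0.001, 0.03, 0, 0, 0], [-0.016, 0.002, 0.06, 0, 0, 0], [-0.024, 0.003, 0.09, 0, 0, 0], [-0.028, 0.003, 0.115, 0, 0, 0], [-0.03, 0.003, 0.13, 0, 0, 0], [-0.031, 0.003, 0.138, 0, 0, 0], [-0.031, 0.003, 0.144, 0, 0, 0], [-0.031, 0.003, 0.144, 0, 0, 0], [-0.031, 0.003, 0.144, 0, 0, 0]]

```text
clock: 17.22
tool_pos: [0.5632, -0.2579, 0.3071]
tool_rot: [0.123, 0.054, 0.991, -0.007]
wrist_force: [-0.5, 0.5, -0.8]
gripper_width: 0.335
gripper_force: 40.0
```

```bash
python3 r.py 0,0
```

```text
17.2167 [ 0.5632 -0.2579  0.3071] [-0.5187  0.4686 -0.8498] 29.517089461304987
tip in seat [ 0.0002 -0.0001  0.0007]
0,0 [-0.0007 -0.0002  0.0033 -0.0002  0.0003  0.    ]
```

Emit:
move_arm:
  commands:
    - [[0, 0, 0.003, 0, 0, 0], [0, 0, 0.003, 0, 0, 0], [0, 0, 0.003, 0, 0, 0], [0, 0, 0.003, 0, 0, 0]]
  newtons: 6

```text
clock: 17.55
tool_pos: [0.5633, -0.2579, 0.3065]
tool_rot: [0.123, 0.054, 0.991, -0.007]
wrist_force: [0.3, -0.4, -0.9]
gripper_width: 0.335
gripper_force: 6.0
```

Emit:
move_arm:
  commands:
    - [[0, 0, 0, 0, 0, 0], [0, 0, 0, 0, 0, 0], [0, 0, 0, 0, 0, 0], [0, 0, 0, 0, 0, 0], [0, 0, 0, 0, 0, 0], [0, 0, 0, 0, 0, 0], [0, 0, 0, 0, 0, 0], [0, 0, 0, 0, 0, 0]]
  claw: 1.0

```text
clock: 18.22
tool_pos: [0.5634, -0.2579, 0.3064]
tool_rot: [0.123, 0.054, 0.991, -0.007]
wrist_force: [-0.6, 0.2, 0.8]
gripper_width: 0.908
gripper_force: 0.0
```

Emit:
move_arm:
  commands:
    - [[0, 0, -0.05, 0, 0, 0], [0, 0, -0.12, 0, 0, 0], [0, 0, -0.22, 0, 0, 0], [0, 0, -0.35, 0, 0, 0], [0, 0, -0.5, 0, 0, 0], [0, 0, -0.65, 0, 0, 0], [0, 0, -0.65, 0, 0, 0], [0, 0, -0.65, 0, 0, 0], [0, 0, -0.65, 0, 0, 0]]

```text
clock: 18.97
tool_pos: [0.5314, -0.2543, 0.433]
tool_rot: [0.123, 0.054, 0.991, -0.007]
wrist_force: [-0.2, 0.1, -0.1]
gripper_width: 1.003
gripper_force: 0.0
```

```bash
python3 - <<'E'
from h import *
from station import *
print(get_obs()["clock"])
s=snapshot("scene");Q=cloud(s).reshape(-1,3)
q=Q[(np.hypot(Q[:,0]-.655,Q[:,1]+.25)<.095)&(Q[:,2]>.024)&(Q[:,2]<.2)]
b=least_squares(lambda v:rest_sd((q-[v[0],v[1],.034])@frame(v[2])),[*SEAT[:2],YS],loss='soft_l1',f_scale=.003)
print(b.x,np.median(abs(b.fun)))
cv2.imwrite("pics/s3.png",cv2.resize(s["pixels"][150:330,140:380],(720,540),interpolation=2))
E
```

```text
18.9667
[ 0.6741 -0.2693 -0.1023] 0.000976392455051686
```

View pics/s3.png

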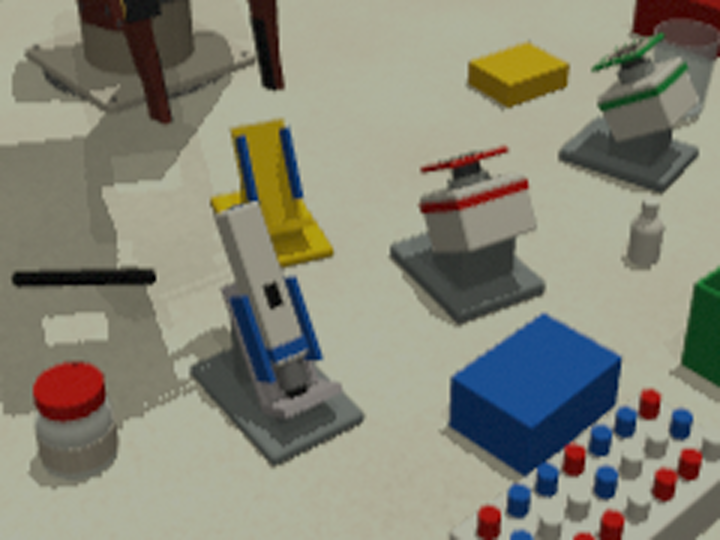

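The reader lies in its trough, nose on the foot lip at (293,385), and the gripper is clear above.

```bash
python3 -c "
from station import *
print(hand_in())"
```

```text
the job is handed in; nothing more can be done
None
```

The reader was pressed squarely on the middle of the green label at about 6 N (roughly half its travel), held for over 2 s and put back in its rest. I handed the job in at about 19 s; no verdict came back.

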